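# Turn over the solder-paste jar and start its rest time

## Robot

A 6-joint arm with a two-finger parallel gripper is mounted at the origin on the work surface. World frame = base frame: x ahead of the robot, y to its left, z up, the work surface at z = 0. Lengths are in m, angles in rad, forces in N, time in s.
With the tool pointing down it reaches from about 0.375 to 0.925 m from the base axis. Payload 5.7 kg.
Tool frame: the origin (TCP) lies on the centre line of the jaws, within the pads' length; the fingertips stand 25 mm ahead of it and the grasp point (between the pads) lies 6 mm ahead of it; z points along the fingers, y is the line along which they close (so a half turn about z gives the same grasp; the last joint's range is limited). The gripper opens to 88 mm and grips with 3 to 60 N. Pads are 20 mm wide; open, the fingers measure 115 mm over their backs; the gripper's body (75 mm by 178 mm) begins 61 mm behind the grasp point.
Start: joints at [1.089, 0.359, 1.51, -0, 1.272, -0.115], TCP at [0.215, 0.56, 0.248] pointing down, gripper open.
Joint ranges: [-2.97, 2.97], [-1.01, 2.36], [0.21, 2.38], [-0.96, 4.11], [0.2, 2.71], [-2.98, 2.98]. Speed limits (rad/s): [2.39, 2.39, 3.14, 3.14, 3.14, 3.14].

## Interface

Orientations are given as a unit quaternion [w, x, y, z].
In Python, from workcell import * gives the robot as it stands. The module is installed in compiled form; this text tells all that it offers.
- The arm moves only by the tool arm_command, never from a script. Its argument "rows" is a list of rows, each an object with "travel": the shift along the world's x, y, z normalised to -1 to 1, where 1 is 40 cm, a list of three; "spin": the turn about the world's z normalised to -1 to 1, where 1 is 45 degrees; "claw": the opening, from -1 (shut) to 1 (fully open). A call has 1 to 20 rows; each row is the pose to reach, as a shift and turn from the pose commanded when the call began; what a row does not reach only later rows make up. A row lasts 1/12 s, in which the tool goes at most 41.7 mm and 7.16 degrees, less where a joint would pass 70% of its speed; a pose out of reach is approached as far as the arm can. A call with a number of a shift or a turn outside -1 to 1 is refused whole. A call with a gripper value outside its range is refused whole. The fingers move at their own pace and stop on an object; "newtons" is the grip in N (left out, the last holds). Time passes only in rows, so rows that repeat a pose let the fingers close. It gives the time, the measured TCP pose, the force, the opening and the grip force at its end, in the units of the state.
- read_state(): the state, without advancing time (a new reading comes with each control period).
- snapshot(name): name is "scene" or "side" or "wrist"; returns a dict with "pixels" (384x512x3 uint8, red, green, blue), "range_z" (384x512 float32, m along the optical axis (not along the pixel's ray), 0 where there is no reading), "camera_matrix" (3x3 intrinsics, pixels), "R" (3x3) and "t" (3): a world point X has camera coordinates R X + t. Camera axes: x right, y down, z forward; pixel columns grow to the right and rows downward; lengths in m; the calibration is good to about 2 mm. A picture is of the moment at which its call begins.
- sign_off(): hands the job in; it is judged then, once.
Trained networks look in a picture, given as the dict that the camera call returned (one of the last four; its "shot" number tells which), for a name from the list of things; names that differ only in an ending like _2 or _b are one class to them, and where a whole thing is asked for, a point or a joint stands for the part that bears it (a point fixed in the world has none). Each returns a list of dicts, best first, with "conf" (0 to 1); they miss things now and then, are a little off and sometimes report something else, mostly with a low value. They report only what shows in the picture. A call takes as long as a camera call. They do not tell look-alikes from the thing itself.
- boxes_of(picture, thing): "position" ([row, column] as shares, 0 to 1, of the picture: columns of its width, rows of its height, amid what is visible of it).
- pinpoint(picture, thing): "position" ([row, column] as shares, 0 to 1, of the picture: columns of its width, rows of its height: a listed point, or the origin of a listed thing).
The state is a dict: "time_s": time; "q": joint angles; "joint_velocities": joint speeds; "tau": joint torques, N m; "position": TCP position; "ee_rot": TCP orientation; "contact_force": force on the tool from outside, world axes, zero at the start; "torque": the same for the moment, N m; "opening": finger opening in m; "grasp_force": force on a finger pad.
Only numpy, scipy, OpenCV 4.12 (cv2) and the standard library are available. Lean on these libraries where they do the work, as an engineer would, in place of code of your own. Each camera call takes 0.05 s, during which the arm holds its last target. There are 200 camera calls.

## Task

Slide the large paste jar fully home into the cradle of the flip stand, then swing the cradle right over by its crank handle so that the jar stands on its cap, and leave it so for a second or two. Swing it back until the jar is upright again, lowering it gently both ways rather than letting it fall. Only after that, turn the timer's dial clockwise from the bar mark to the two-dot mark; leave the other things on the bench where they are.

Things in the scene. Friction and masses are not known exactly. Their poses are not given: they have to be found in the camera images.
- jar: The large closed paste jar: white round plastic, 64 mm diameter, 72 mm tall, grey screw cap of 60 mm diameter on top (from 54 mm up), about 0.4 kg. Origin at the centre of its underside, z up towards the cap. It starts upright on the bench, in front of the stand. (The small jar, 46 mm diameter, is not meant.)
- stand: Flip stand, fixed to the bench: two grey side rails (8 mm high) and two 58 mm posts carrying a level axle 44 mm above the bench. Origin on the bench under the middle of the axle; x points away from the mouth, y along the axle towards the crank. Rails and ramp span x -121 to +87 mm, y -59 to +59 mm; the crank reaches out to y = 127 mm.
- mouth (a point): Point on the stand's middle line where its entrance ramp begins, on the bench (stand x = -121 mm). The aluminium ramp is 90 mm wide and rises from there to 4 mm at x = -71 mm, flush with the cradle floor.
- cradle (a joint): Angle of the cradle on the axle, rad. 0: in front of the axle, mouth towards -x of the stand, jar upright. It swings upwards over the axle to pi: behind the axle, what it holds upside down. Stops at 0 and pi; it falls by its weight to the nearer side. The open front is uppermost during the swing, so the jar stays in.
- seat (a point): Where the centre of the jar's underside is when fully home (stand x = -37.5 mm, 4 mm up at cradle 0); moves with the aluminium cradle. At 0, in stand axes: back plate's face x = -5 mm; side walls 70 mm apart as far as x = -41, then flared to 80 mm at x = -54; two fork bars (32 mm gap between them) over the jar at z = 84 to 87, reaching x = -58; floor reaching x = -69.
- handle (a point): Middle of the crank handle: black, freely turning round sleeve, 14 mm diameter, 58 mm long, parallel to the axle (stand y), 60 mm from its line, 98 mm to +y of the stand's middle. At cradle 0 it is before the axle (stand x = -60, z = 44 mm) and moves over the top to x = +60 mm. The 6 mm crank arm is at y = 61 to 67 mm, the sleeve at 69 to 127 mm.
- timer: Rest timer: fixed cream box 115 x 115 x 40 mm; origin at the centre of its underside. Black marks lie around the dial, 40 mm from its axis: a bar (off), then clockwise one dot, two dots, three dots, 40 degrees apart. Seen from above, the bar mark lies 130 degrees counter-clockwise from the timer's +x, the two-dot mark 50 degrees.
- dial_grip (a point): Point on the vertical dial axis (timer x = y = 0), 60 mm above the bench, at the height to grip the dial's bar. Its axes stay with the timer box and do not turn with the dial.
- dial (a joint): Turn of the dial, rad, clockwise from above positive, with detents every 0.698 (40 degrees): 0 bar mark (start), 0.698 one dot, 1.396 two dots, 2.094 three dots. The black dial is a 46 mm disc with a grip bar 46 x 12 mm across, 50 to 70 mm above the bench; a white line on the bar's top points to the mark.
- small_jar: Bystander: small white jar, 46 mm diameter, 50 mm tall; to be left alone. Origin at the centre of its underside.
- flux_bottle: Bystander: small amber bottle, 36 mm diameter, 75 mm tall; to be left alone. Origin at the centre of its underside.
- weight: Bystander: steel calibration weight, 32 mm diameter, 46 mm tall; to be left alone. Origin at the centre of its underside.
- spatula: Bystander: spatula, 160 mm long, lying flat; to be left alone. Origin at the centre of its underside.
- tray: Bystander: open steel tray 110 x 150 x 25 mm; to be left alone. Origin at the centre of its underside.
- carrier: Bystander: black flat component box 100 x 100 x 22 mm; to be left alone. Origin at the centre of its underside.
- holder: Bystander: aluminium ring, 60 mm diameter, 10 mm high; to be left alone. Origin at the centre of its underside.
There are look-alikes about, which are no part of the job. Leave any blue or turquoise look-alike of the jar alone.

How it is judged:
On the way, in this order (a step that is already met when the one before it is completed fails the run):
1. the jar stands upright, fully home in the cradle (distance between jar and seat below 0.012 m and angle between jar's own z axis and vertical below 0.12 rad and value of joint cradle below 0.08 rad), for 0.2 s.
2. the cradle is swung right over and the jar stands on its cap in it, for a second (value of joint cradle above 3 rad and angle between jar's own z axis and vertical above 2.98 rad), for 1 s.
3. the cradle is back and the jar upright in it (all of step 1), for 0.2 s.
4. the dial stands at the two-dot mark (value of joint dial between 1.246 and 1.546 rad), for 0.2 s.
At the end, for the whole second after the job is handed in: The jar stands upright and still in the cradle (within 12 mm of its seat and 7 degrees of upright), the cradle is down at its front stop (within 0.08 rad), and the dial is at the two-dot mark (within 0.15 rad) (all of step 3 and all of step 4 and linear speed of jar below 0.02 m/s and velocity of joint dial between -0.1 and 0.1 rad/s); the robot touches nothing.
It fails at once if the cradle is let fall or flung (faster than 5 rad/s) (velocity of joint cradle above 5 rad/s or velocity of joint cradle below -5 rad/s).
It fails at once if the jar is tipped over outside the cradle or falls out of it (angle between jar's own z axis and vertical above 0.6 rad and distance between jar and seat above 0.04 m).
It fails at once if another thing on the bench is displaced by more than 30 mm (distance of any of small_jar, flux_bottle, weight, spatula, tray, carrier, holder from where it was at the start of the episode above 0.03 m).
It also fails if it takes over 72 s, if anything falls off the work surface, if the arm or the gripper's body presses on something with over 40 N, if the wrist force passes 120 N, or if a joint passes its speed limit or range.

## Working session

There is one attempt and no reset: what is moved stays moved. The work goes in short steps, Python scripts to look and compute and a tool call to move; the robot and the scene stay as the last step left them, time stands still between calls to the robot, and variables do not carry over. Pictures are saved under pics/ and viewed, at most 10 in all, crops included, and the job is handed in when it is done.

Besides the shell and the picture viewer there is one more tool, called after "Emit:" by a JSON object that holds its "name" and its "arguments". arm_command: Moves the arm, as the interface text tells. Scaled input: -1 to 1 covers 40 cm each way for a shift and 45 degrees each way for a turn. Its arguments: {"type":"object","properties":{"rows":{"type":"array"},"newtons":{"type":"number"}},"required":["rows"]}

```bash
mkdir -p pics; cat > h.py <<'E'
from workcell import *
import numpy as np, cv2
def shot(n,f=None):
    s=snapshot(n)
    if f: cv2.imwrite('pics/'+f,cv2.cvtColor(s['pixels'],cv2.COLOR_RGB2BGR))
    return s
def ray(s,r,c):  # pixel -> cam centre, world dir
    K=s['camera_matrix'];R=np.array(s['R']);t=np.array(s['t'])
    d=R.T@np.linalg.solve(K,[c,r,1.]); return -R.T@t,d
def atz(s,r,c,z):
    o,d=ray(s,r,c); return o+d*(z-o[2])/d[2]
def dep(s,r,c):
    o,d=ray(s,r,c); return o+d*s['range_z'][int(r),int(c)]
def cloud(s):
    K=s['camera_matrix'];R=np.array(s['R']);t=np.array(s['t'])
    v,u=np.mgrid[:384,:512]; z=s['range_z']
    p=np.stack([u,v,np.ones_like(u)],-1).reshape(-1,3)@np.linalg.inv(K).T*z.reshape(-1,1)
    return ((p-t)@R).reshape(384,512,3)
def px(s,X):
    p=s['camera_matrix']@(np.array(s['R'])@X+s['t']); return p[:2]/p[2]
E
python3 - <<'E'
from h import *
np.set_printoptions(precision=4,suppress=True)
Z={'jar':0,'stand':0,'mouth':0,'seat':.004,'handle':.044,'timer':0,'dial_grip':.06,'small_jar':0,'weight':0,'flux_bottle':0,'tray':0,'carrier':0,'holder':0,'spatula':0}
for n in('scene','side'):
    s=shot(n,n+'0.png'); print(n,'cam',-np.array(s['R']).T@s['t'])
    for k,z in Z.items():
        for d in pinpoint(s,k)[:3]:
            r,c=d['position'][0]*384,d['position'][1]*512
            print(k,round(d['conf'],2),'px',round(r),round(c),atz(s,r,c,z)[:2])
print(read_state())
E
```

```text
scene cam [ 1.4427 -0.2137  0.6838]
jar 0.97 px 191 225 [0.4367 0.0018]
jar 0.93 px 176 201 [ 0.3172 -0.0596]
jar 0.62 px 195 186 [ 0.424 -0.129]
stand 0.95 px 235 202 [ 0.6392 -0.1132]
stand 0.55 px 225 359 [0.7263 0.3401]
mouth 0.24 px 189 298 [0.4913 0.2427]
seat 0.6 px 224 199 [ 0.5916 -0.1133]
handle 0.9 px 208 231 [ 0.5905 -0.0163]
timer 0.85 px 188 298 [0.486  0.2486]
dial_grip 0.77 px 173 296 [0.4863 0.2364]
small_jar 0.68 px 209 135 [ 0.4561 -0.2924]
weight 0.71 px 229 302 [0.6929 0.1732]
weight 0.49 px 209 231 [ 0.5372 -0.0023]
flux_bottle 0.5 px 231 120 [ 0.5526 -0.3389]
tray 0.57 px 225 360 [0.7256 0.3462]
carrier 0.57 px 259 128 [ 0.6753 -0.3177]
holder 0.56 px 172 294 [0.3859 0.2744]
spatula 0.63 px 172 345 [0.4369 0.4541]
spatula 0.2 px 237 200 [ 0.6438 -0.1204]
side cam [ 0.3213 -0.5925  0.7203]
jar 0.95 px 243 219 [0.4357 0.0008]
jar 0.74 px 271 182 [ 0.3356 -0.0489]
jar 0.64 px 288 232 [ 0.4266 -0.1298]
stand 0.84 px 259 316 [ 0.6322 -0.1208]
stand 0.35 px 160 209 [0.497  0.3201]
mouth 0.72 px 270 264 [ 0.5092 -0.1081]
seat 0.68 px 262 296 [ 0.5848 -0.1172]
handle 0
[... 311 characters left out ...]
7308 0.3499]
tray 0.89 px 141 277 [0.7238 0.3379]
tray 0.69 px 140 177 [0.4276 0.4587]
carrier 0.68 px 321 376 [ 0.676  -0.3025]
holder 0.51 px 183 170 [0.3656 0.2606]
spatula 0.66 px 140 181 [0.438  0.4548]
{'time_s': 1.5, 'q': array([ 1.0889,  0.3588,  1.5104, -0.    ,  1.2725, -0.1151]), 'joint_velocities': array([ 0.0002,  0.0019, -0.0005, -0.0002,  0.0007,  0.0013]), 'tau': array([  0.    , -51.5331, -27.112 ,   0.0675,   0.0244,  -0.    ]), 'position': array([0.2152, 0.56  , 0.2476]), 'ee_rot': array([-0.    ,  0.1824,  0.9832, -0.0001]), 'contact_force': array([-0.7835,  0.4264,  0.6282]), 'torque': array([ 0.0441, -0.0535, -0.039 ]), 'grasp_force': 0.0, 'opening': 0.0875388095897084}
```

View pics/side0.png

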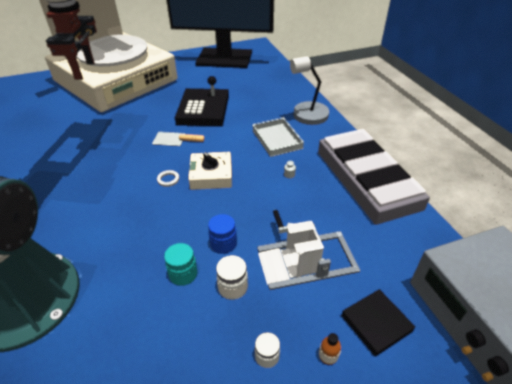

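View pics/scene0.png

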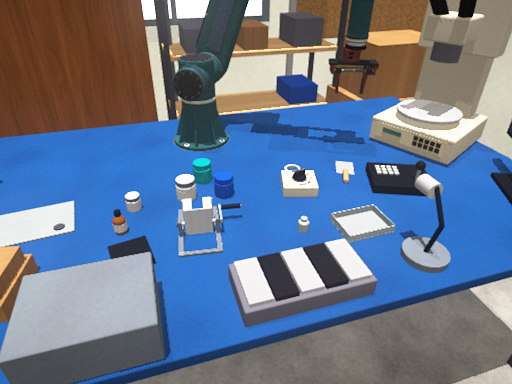

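The side picture shows the real white jar at px (231,277), with the blue look-alike at (222,232) and the turquoise one at (180,263). The stand is at (305,255) with its handle at (279,217), and the timer is at (210,168). The scene picture agrees. I'll move closer and use the wrist camera.

Emit:
{"name": "arm_command", "arguments": {"rows": [{"travel": [0.59, -0.9, 0.25], "spin": 0.38, "claw": 1}, {"travel": [0.59, -0.9, 0.25], "spin": 0.38, "claw": 1}, {"travel": [0.59, -0.9, 0.25], "spin": 0.38, "claw": 1}, {"travel": [0.59, -0.9, 0.25], "spin": 0.38, "claw": 1}, {"travel": [0.59, -0.9, 0.25], "spin": 0.38, "claw": 1}, {"travel": [0.59, -0.9, 0.25], "spin": 0.38, "claw": 1}, {"travel": [0.59, -0.9, 0.25], "spin": 0.38, "claw": 1}, {"travel": [0.59, -0.9, 0.25], "spin": 0.38, "claw": 1}, {"travel": [0.59, -0.9, 0.25], "spin": 0.38, "claw": 1}, {"travel": [0.59, -0.9, 0.25], "spin": 0.38, "claw": 1}, {"travel": [0.59, -0.9, 0.25], "spin": 0.38, "claw": 1}, {"travel": [0.59, -0.9, 0.25], "spin": 0.38, "claw": 1}]}}

```text
time_s: 2.5
position: [0.4547, 0.1964, 0.3492]
ee_rot: [0.002, 0.036, 0.999, -0.001]
contact_force: [0.1, 0.4, 0.3]
opening: 0.0876
grasp_force: 0.0
```

Emit:
{"name": "arm_command", "arguments": {"rows": [{"travel": [0.1, -0.75, 0], "spin": 0, "claw": 1}, {"travel": [0.1, -0.75, 0], "spin": 0, "claw": 1}, {"travel": [0.1, -0.75, 0], "spin": 0, "claw": 1}, {"travel": [0.1, -0.75, 0], "spin": 0, "claw": 1}, {"travel": [0.1, -0.75, 0], "spin": 0, "claw": 1}, {"travel": [0.1, -0.75, 0], "spin": 0, "claw": 1}, {"travel": [0.1, -0.75, 0], "spin": 0, "claw": 1}, {"travel": [0.1, -0.75, 0], "spin": 0, "claw": 1}, {"travel": [0.1, -0.75, 0], "spin": 0, "claw": 1}, {"travel": [0.1, -0.75, 0], "spin": 0, "claw": 1}]}}

```text
time_s: 3.33
position: [0.4909, -0.0993, 0.3473]
ee_rot: [-0.0, 0.035, 0.999, 0.001]
contact_force: [0.1, 1.5, 0.1]
opening: 0.0875
grasp_force: 0.0
```

```bash
python3 - <<'E'
from h import *
np.set_printoptions(precision=4,suppress=True)
st=read_state(); print(st['time_s'],st['position'],st['ee_rot'],st['contact_force'])
s=shot('wrist','w1.png'); print('cam',-np.array(s['R']).T@s['t'])
for k,z in {'jar':0,'stand':0,'mouth':0,'seat':.004,'handle':.044,'timer':0,'dial_grip':.06}.items():
    for d in pinpoint(s,k)[:3]:
        r,c=d['position'][0]*384,d['position'][1]*512
        print(k,round(d['conf'],2),'px',round(r),round(c),atz(s,r,c,z)[:2])
np.savez('w1.npz',cl=cloud(s),im=s['pixels'])
E
```

```text
3.3333 [ 0.4909 -0.0993  0.3473] [-0.0004  0.0349  0.9994  0.0006] [0.0912 1.5108 0.0994]
cam [ 0.4184 -0.0947  0.4858]
jar 0.96 px 51 279 [ 0.3329 -0.0565]
jar 0.8 px 121 241 [ 0.4346 -0.1237]
jar 0.59 px 122 314 [ 0.4442 -0.0046]
stand 0.63 px 227 248 [ 0.6229 -0.1267]
mouth 0.68 px 134 139 [ 0.4433 -0.2945]
mouth 0.64 px 163 261 [ 0.5063 -0.0957]
seat 0.74 px 211 252 [ 0.591  -0.1175]
handle 0.58 px 207 314 [ 0.5765 -0.0144]
handle 0.47 px 196 127 [ 0.5365 -0.3129]
timer 0.77 px 136 466 [0.4839 0.2489]
dial_grip 0.65 px 138 494 [0.4816 0.2482]
```

View pics/w1.png

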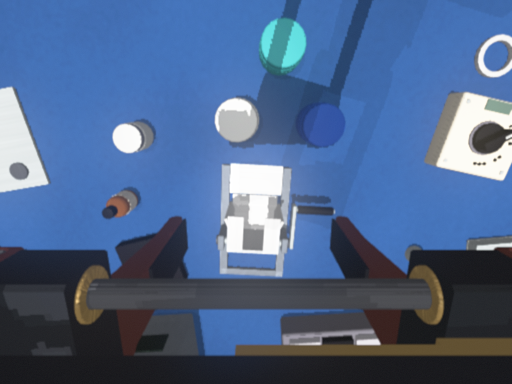

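The wrist picture shows the jar cap at (237,120), the ramp at (257,180), the cradle and rails around (255,220), the sleeve at (315,210) and the timer dial at (490,137). Next I'll fit poses from depth.

```bash
python3 - <<'E'
from h import *
np.set_printoptions(precision=4,suppress=True)
s=shot('wrist'); cl=cloud(s); im=s['pixels'].astype(int)
print(read_state()['position'])
def mask(b,z0,z1,fn=None):
    x0,x1,y0,y1=b
    m=(cl[...,0]>x0)&(cl[...,0]<x1)&(cl[...,1]>y0)&(cl[...,1]<y1)&(cl[...,2]>z0)&(cl[...,2]<z1)&(s['range_z']>0)
    return m if fn is None else m&fn
b=cl[(s['range_z']>0)&(abs(cl[...,0]-.5)<.02)&(abs(cl[...,1]+.2)<.03)]; print('bench z',np.median(b[:,2]))
m=mask((.37,.47,-.19,-.07),.062,.08); p=cl[m]
(c,r)=cv2.minEnclosingCircle(p[:,:2].astype(np.float32)); print('jar',c,r,p.mean(0),len(p))
# timer box top
m=mask((.40,.57,.16,.33),.034,.046); p=cl[m]; print('timer',cv2.minAreaRect(p[:,:2].astype(np.float32)),len(p))
m=mask((.44,.54,.19,.30),.062,.08); p=cl[m]; print('dialbar',cv2.minAreaRect(p[:,:2].astype(np.float32)),len(p))
# handle: dark px
dark=im.sum(-1)<150
m=mask((.53,.63,-.055,.06),.03,.06,dark); p=cl[m]; print('handle',cv2.minAreaRect(p[:,:2].astype(np.float32)),p.mean(0),len(p))
u,S,v=np.linalg.svd(p-p.mean(0)); print('dir',v[0])
# stand: grey not blue, low
grey=(im.max(-1)-im.min(-1)<40)&(im.sum(-1)>250)
m=mask((.48,.74,-.2,-.03),-.003,.014,grey); p=cl[m]; print('rails',cv2.minAreaRect(p[:,:2].astype(np.float32)),len(p))
m2=mask((.48,.74,-.2,-.03),.03,.11,grey); p=cl[m2]; print('cradle',cv2.minAreaRect(p[:,:2].astype(np.float32)),p[:,2].max(),len(p))
v=im[150:285,205:345].astype(np.uint8)
cv2.imwrite('pics/w2crop.png',cv2.cvtColor(cv2.resize(v,None,fx=4,fy=4,interpolation=cv2.INTER_CUBIC),cv2.COLOR_RGB2BGR))
E
```

```text
[ 0.4912 -0.0992  0.3477]
bench z 0.0014909768076217145
jar (0.43073683977127075, -0.12682434916496277) 0.030081935226917267 [ 0.4302 -0.1266  0.0734] 1475
timer ((0.4838878810405731, 0.24778880178928375), (0.11527318507432938, 0.11569233238697052), 74.33024597167969) 4188
dialbar ((0.4843933880329132, 0.24642795324325562), (0.011935877613723278, 0.04339434951543808), 24.516803741455078) 330
handle ((0.0, 0.0), (0.0, 0.0), 0.0) [nan nan nan] 0
dir [1. 0. 0.]
rails ((0.6114674210548401, -0.1079130545258522), (0.13339173793792725, 0.20851820707321167), 83.1444320678711) 4461
cradle ((0.6013163328170776, -0.10942301899194717), (0.13263094425201416, 0.07916276156902313), 82.87462615966797) 0.09112748998096279 2175<stdin>:17: RuntimeWarning: Mean of empty slice.
  ret = um.true_divide(
<stdin>:18: RuntimeWarning: Mean of empty slice.
```

View pics/w2crop.png

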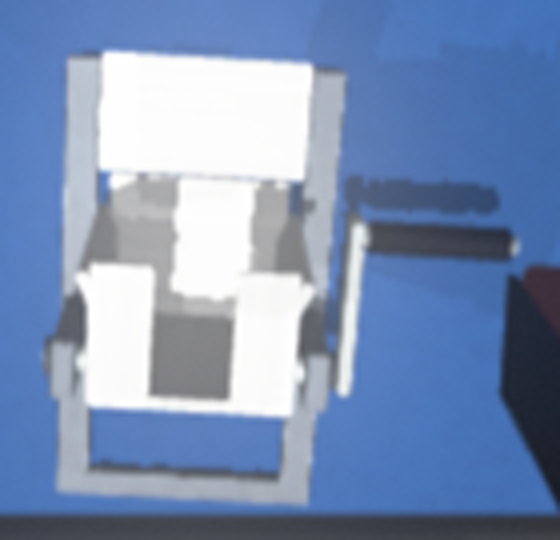

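The crop shows the ramp at the top, the rails, and the cradle with both fork bars. The crank arm and sleeve are at crop (440,241), which is wrist px (315,210). Next I'll refine the stand pose.

```bash
python3 - <<'E'
from h import *
from scipy.optimize import minimize
np.set_printoptions(precision=4,suppress=True)
s=shot('wrist'); cl=cloud(s); im=s['pixels'].astype(int); ok=s['range_z']>0
# sleeve
sub=np.zeros(ok.shape,bool); sub[195:225,298:334]=1
p=cl[sub&ok&(cl[...,2]>.04)&(cl[...,2]<.06)]; 
print('sleeve',len(p),p.mean(0),cv2.minAreaRect(p[:,:2].astype(np.float32)))
grey=(im.max(-1)-im.min(-1)<45)&(im.sum(-1)>230)
sub=np.zeros(ok.shape,bool); sub[155:280,212:294]=1
p=cl[sub&ok&grey&(cl[...,2]>.0065)&(cl[...,2]<.013)]
y=-np.deg2rad(7); 
for yaw in np.deg2rad([-5,-6,-7,-8]):
    e=np.array([np.cos(yaw),np.sin(yaw)]);n=np.array([-e[1],e[0]])
    a=p[:,:2]@e;b=p[:,:2]@n
    print(np.rad2deg(yaw),'x',np.percentile(a,[0.5,99.5]),'y',np.percentile(b,[.5,2,98,99.5]))
    # edge slopes: outer edges as a function of a
    k=np.arange(a.min()+.01,a.max()-.01,.01)
    L=[(q,b[abs(a-q)<.005].min(),b[abs(a-q)<.005].max()) for q in k if (abs(a-q)<.005).sum()>4]
    L=np.array(L); print(' slopes',np.polyfit(L[:,0],L[:,1],1)[0],np.polyfit(L[:,0],L[:,2],1)[0], 'med edges',np.median(L[:,1]),np.median(L[:,2]))
# fork/top of cradle
p=cl[sub&ok&(cl[...,2]>.08)&(cl[...,2]<.095)]; r=cv2.minAreaRect(p[:,:2].astype(np.float32)); print('fork',r,len(p))
E
```

```text
sleeve 302 [ 0.5799 -0.0136  0.0507] ((0.5811223387718201, -0.013270998373627663), (0.05774027854204178, 0.013527367264032364), 83.42439270019531)
-5.0 x [0.5159 0.7228] y [-0.1234 -0.1214 -0.0031 -0.0016]
 slopes -0.023986300688439773 -0.06953360378113217 med edges -0.11996845162823115 -0.004015472981068073
-6.000000000000001 x [0.5178 0.7236] y [-0.1112 -0.1096  0.0067  0.0079]
 slopes -0.006540230849300703 -0.05163555972034681 med edges -0.10957696280532371 0.006731077765068292
-7.0 x [0.5191 0.724 ] y [-0.0994 -0.0989  0.0168  0.0175]
 slopes 0.010946485261102165 -0.030075325027439488 med edges -0.0990004494822598 0.016864971758012708
-8.0 x [0.5199 0.7244] y [-0.0896 -0.0886  0.0274  0.0283]
 slopes 0.028360103905943592 -0.01156012210853704 med edges -0.08844300193277667 0.027767804624510634
fork ((0.5993902683258057, -0.11502732336521149), (0.08839360624551773, 0.05757685378193855), 83.10763549804688) 1248
```

Emit:
{"name": "arm_command", "arguments": {"rows": [{"travel": [-0.152, -0.067, -0.47], "spin": -0.067, "claw": 1}, {"travel": [-0.152, -0.067, -0.47], "spin": -0.067, "claw": 1}, {"travel": [-0.152, -0.067, -0.47], "spin": -0.067, "claw": 1}, {"travel": [-0.152, -0.067, -0.47], "spin": -0.067, "claw": 1}, {"travel": [-0.152, -0.067, -0.47], "spin": -0.067, "claw": 1}, {"travel": [-0.152, -0.067, -0.47], "spin": -0.067, "claw": 1}, {"travel": [-0.152, -0.067, -0.52], "spin": -0.067, "claw": 1}, {"travel": [-0.152, -0.067, -0.58], "spin": -0.067, "claw": 1}, {"travel": [-0.152, -0.067, -0.64], "spin": -0.067, "claw": 1}, {"travel": [-0.152, -0.067, -0.7], "spin": -0.067, "claw": 1}, {"travel": [-0.152, -0.067, -0.744], "spin": -0.067, "claw": 1}, {"travel": [-0.152, -0.067, -0.744], "spin": -0.067, "claw": 1}, {"travel": [-0.152, -0.067, -0.744], "spin": -0.067, "claw": -1}, {"travel": [-0.152, -0.067, -0.744], "spin": -0.067, "claw": -1}, {"travel": [-0.152, -0.067, -0.744], "spin": -0.067, "claw": -1}, {"travel": [-0.152, -0.067, -0.744], "spin": -0.067, "claw": -1}, {"travel": [-0.152, -0.067, -0.744], "spin": -0.067, "claw": -1}], "newtons": 25}}

```text
time_s: 5.25
position: [0.4316, -0.1271, 0.0513]
ee_rot: [0.001, 0.061, 0.998, -0.0]
contact_force: [-0.7, 0.7, 8.3]
opening: 0.0634
grasp_force: 25.0
```

Emit:
{"name": "arm_command", "arguments": {"rows": [{"travel": [0, 0, 0.01], "spin": 0, "claw": -1}, {"travel": [0, 0, 0.02], "spin": 0, "claw": -1}, {"travel": [0.03, 0.024, 0.02], "spin": 0, "claw": -1}, {"travel": [0.06, 0.048, 0.02], "spin": 0, "claw": -1}, {"travel": [0.086, 0.071, 0.02], "spin": 0, "claw": -1}, {"travel": [0.12, 0.067, 0.02], "spin": 0, "claw": -1}, {"travel": [0.16, 0.062, 0.02], "spin": 0, "claw": -1}, {"travel": [0.2, 0.057, 0.02], "spin": 0, "claw": -1}, {"travel": [0.24, 0.052, 0.02], "spin": 0, "claw": -1}, {"travel": [0.28, 0.047, 0.02], "spin": 0, "claw": -1}, {"travel": [0.302, 0.044, 0.02], "spin": 0, "claw": -1}, {"travel": [0.302, 0.044, 0.016], "spin": 0, "claw": -1}, {"travel": [0.302, 0.044, 0.011], "spin": 0, "claw": -1}, {"travel": [0.302, 0.044, 0.011], "spin": 0, "claw": -1}, {"travel": [0.302, 0.044, 0.011], "spin": 0, "claw": -1}]}}

```text
time_s: 6.5
position: [0.5511, -0.1093, 0.0551]
ee_rot: [0.001, 0.06, 0.998, -0.0]
contact_force: [1.8, 0.1, 2.8]
opening: 0.0633
grasp_force: 25.0
```

```bash
python3 - <<'E'
from h import *
np.set_printoptions(precision=4,suppress=True)
st=read_state(); print(st['time_s'],st['position'],st['contact_force'],st['opening'])
s=shot('wrist'); a=s['pixels']
s2=shot('side'); b=s2['pixels'][190:310,190:380]
cv2.imwrite('pics/c3.png',cv2.cvtColor(np.hstack([cv2.resize(a,(400,300)),cv2.resize(b,(400,300))]),cv2.COLOR_RGB2BGR))
E
```

```text
6.5 [ 0.5511 -0.1093  0.0551] [1.8223 0.1196 2.8201] 0.06334835940000924
```

View pics/c3.png

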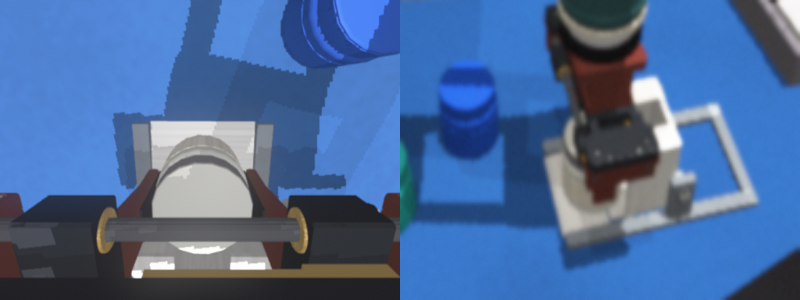

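The wrist half shows the cap gripped between the fingers, centred on the ramp with its front under the fork bars. The side half shows the same. I'll release it, go behind it, close the jaws and push.

Emit:
{"name": "arm_command", "arguments": {"rows": [{"travel": [0, 0, 0], "spin": 0, "claw": 0.68}, {"travel": [0, 0, 0], "spin": 0, "claw": 0.68}, {"travel": [0, 0, 0.04], "spin": 0, "claw": 0.68}, {"travel": [0, 0, 0.1], "spin": 0, "claw": 0.68}, {"travel": [0, 0, 0.18], "spin": 0, "claw": 0.68}, {"travel": [-0.07, 0.009, 0.18], "spin": 0, "claw": -1}, {"travel": [-0.149, 0.018, 0.18], "spin": 0, "claw": -1}, {"travel": [-0.149, 0.018, 0.18], "spin": 0, "claw": -1}, {"travel": [-0.149, 0.018, 0.12], "spin": 0, "claw": -1}, {"travel": [-0.149, 0.018, 0.06], "spin": 0, "claw": -1}, {"travel": [-0.149, 0.018, -0.011], "spin": 0, "claw": -1}, {"travel": [-0.149, 0.018, -0.011], "spin": 0, "claw": -1}, {"travel": [-0.129, 0.016, -0.011], "spin": 0, "claw": -1}, {"travel": [-0.109, 0.014, -0.011], "spin": 0, "claw": -1}, {"travel": [-0.094, 0.012, -0.011], "spin": 0, "claw": -1}, {"travel": [-0.079, 0.01, -0.011], "spin": 0, "claw": -1}, {"travel": [-0.064, 0.008, -0.011], "spin": 0, "claw": -1}, {"travel": [-0.05, 0.006, -0.011], "spin": 0, "claw": -1}]}}

```text
time_s: 8.1
position: [0.5314, -0.1067, 0.0508]
ee_rot: [-0.0, 0.06, 0.998, -0.0]
contact_force: [-7.4, 0.2, 5.0]
opening: 0.0005
grasp_force: 3.2
```

```bash
cat > jarpos.py <<'E'
from h import *
np.set_printoptions(precision=4,suppress=True)
O=np.array([.6288,-.1185]);y=np.deg2rad(-6.9);e=np.array([np.cos(y),np.sin(y)]);n=np.array([-e[1],e[0]])
st=read_state(); print(st['time_s'],st['position'],st['contact_force'],st['opening'], 'tcp stand',(st['position'][:2]-O)@e,(st['position'][:2]-O)@n)
for c in('wrist','side','scene'):
    s=shot(c)
    for k,z in(('jar',.004),('seat',.004),('handle',.044)):
        for d in pinpoint(s,k)[:3]:
            r,cc=d['position'][0]*384,d['position'][1]*512
            X=atz(s,r,cc,z)[:2]-O; print(c,k,round(d['conf'],2),np.array([X@e,X@n]))
E
python3 jarpos.py
```

```text
8.1 [ 0.5314 -0.1067  0.0508] [-7.4011  0.1885  4.9654] 0.00046266944297968573 tcp stand -0.09810732954732548 2.0666256847752182e-05
wrist jar 0.66 [-0.1966  0.0905]
side jar 0.97 [-0.203   0.0964]
side jar 0.84 [-0.2981  0.0356]
side jar 0.59 [-0.0549  0.0016]
side seat 0.89 [-0.0442 -0.0059]
side seat 0.43 [0.0053 0.0025]
side handle 0.72 [-0.0647 -0.2412]
scene jar 0.85 [-0.1943  0.0886]
scene jar 0.47 [-0.2987  0.0219]
scene seat 0.72 [-0.029  -0.0008]
scene seat 0.28 [-0.2612  0.5422]
```

Emit:
{"name": "arm_command", "arguments": {"rows": [{"travel": [0.01, -0.001, 0], "spin": 0, "claw": -1}, {"travel": [0.02, -0.002, 0], "spin": 0, "claw": -1}, {"travel": [0.03, -0.004, 0], "spin": 0, "claw": -1}, {"travel": [0.038, -0.005, 0], "spin": 0, "claw": -1}, {"travel": [0.045, -0.005, 0], "spin": 0, "claw": -1}, {"travel": [0.045, -0.005, 0], "spin": 0, "claw": -1}]}}

```text
time_s: 9.2
position: [0.5482, -0.1086, 0.0498]
ee_rot: [-0.001, 0.06, 0.998, 0.0]
contact_force: [-4.4, -0.3, 2.8]
opening: 0.0007
grasp_force: 2.2
```

```bash
python3 jarpos.py
```

```text
9.2 [ 0.5482 -0.1086  0.0498] [-4.376  -0.2726  2.7744] 0.0006552905109088043 tcp stand -0.0811736641052186 0.00016943085686424442
wrist jar 0.88 [-0.1952  0.0908]
wrist handle 0.6 [-0.0616  0.0973]
side jar 0.81 [-0.2977  0.0305]
side jar 0.79 [-0.2064  0.0911]
side jar 0.66 [-0.0344  0.0026]
side seat 0.97 [-0.0414 -0.0065]
scene jar 0.6 [-0.1655 -0.1856]
scene jar 0.39 [-0.309   0.0308]
scene seat 0.82 [-0.0357  0.0012]
scene seat 0.51 [-0.3138  0.3588]
scene handle 0.68 [-0.0487  0.091 ]
```

Emit:
{"name": "arm_command", "arguments": {"rows": [{"travel": [0.005, -0.001, 0], "spin": 0, "claw": -1}, {"travel": [0.01, -0.001, 0], "spin": 0, "claw": -1}, {"travel": [0.01, -0.001, 0], "spin": 0, "claw": -1}]}}

```text
time_s: 10.05
position: [0.549, -0.1085, 0.0496]
ee_rot: [-0.004, 0.06, 0.998, 0.0]
contact_force: [-12.7, -1.3, 10.5]
opening: 0.0003
grasp_force: 6.5
```

Emit:
{"name": "arm_command", "arguments": {"rows": [{"travel": [-0.03, 0.004, 0], "spin": 0, "claw": -1}, {"travel": [-0.06, 0.007, 0], "spin": 0, "claw": -1}, {"travel": [-0.06, 0.007, 0.1], "spin": 0, "claw": -1}, {"travel": [-0.06, 0.007, 0.2], "spin": -0.1, "claw": -1}, {"travel": [-0.06, 0.007, 0.3], "spin": -0.2, "claw": -1}, {"travel": [0.07, 0.248, 0.4], "spin": -1, "claw": 0}, {"travel": [0.07, 0.248, 0.4], "spin": -1, "claw": 0}, {"travel": [0.07, 0.248, 0.4], "spin": -1, "claw": 0}, {"travel": [0.07, 0.248, 0.4], "spin": -1, "claw": 0}, {"travel": [0.07, 0.248, 0.4], "spin": -1, "claw": 0}, {"travel": [0.07, 0.248, 0.4], "spin": -1, "claw": 0}]}}

```text
time_s: 10.97
position: [0.5829, -0.0091, 0.2107]
ee_rot: [0.001, 0.439, 0.898, 0.001]
contact_force: [-0.9, -0.8, 0.3]
opening: 0.0367
grasp_force: 0.0
```

Emit:
{"name": "arm_command", "arguments": {"rows": [{"travel": [0, 0, 0], "spin": -1, "claw": 0}, {"travel": [0, 0, 0], "spin": -1, "claw": 0}, {"travel": [0, 0, 0], "spin": -1, "claw": 0}, {"travel": [0, 0, 0], "spin": -1, "claw": 0}, {"travel": [0, 0, 0], "spin": -1, "claw": 0}, {"travel": [0, 0, 0], "spin": -1, "claw": 0}, {"travel": [0, 0, 0], "spin": -1, "claw": 0}, {"travel": [0, 0, 0], "spin": -1, "claw": 0}]}}

```text
time_s: 11.63
position: [0.5817, -0.0103, 0.21]
ee_rot: [0.0, 0.748, 0.663, 0.0]
contact_force: [0.7, 0.7, 0.3]
opening: 0.0442
grasp_force: 0.0
```

```bash
python3 - <<'E'
from h import *
exec(open('jarpos.py').read())
w=shot('wrist'); b=shot('side')['pixels'][190:310,190:380]
cv2.imwrite('pics/c4.png',cv2.cvtColor(np.hstack([cv2.resize(w['pixels'],(400,300)),cv2.resize(b,(400,300))]),cv2.COLOR_RGB2BGR))
print(st['ee_rot'])
for nm in('wrist','side','scene'):
    s=shot(nm); cl=cloud(s); q=np.stack([(cl[...,:2]-O)@e,(cl[...,:2]-O)@n,cl[...,2]],-1)
    m=(s['range_z']>0)&(abs(q[...,1])<.036)&(q[...,0]>-.12)&(q[...,0]<.0)&(q[...,2]>.065)&(q[...,2]<.082)
    p=q[m]; print(nm,len(p), p.min(0) if len(p) else '',p.max(0) if len(p) else '', cv2.minEnclosingCircle(p[:,:2].astype(np.float32)) if len(p)>5 else '')
E
```

```text
11.6333 [ 0.5817 -0.0103  0.21  ] [0.7103 0.666  0.3086] 0.04415167752126889 tcp stand -0.05974964480649757 0.10173378589329124
wrist jar 0.76 [-0.0329 -0.0017]
wrist jar 0.76 [-0.1946  0.0909]
wrist jar 0.57 [-0.2942  0.0316]
wrist handle 0.77 [-0.0623  0.0996]
side jar 0.89 [-0.3016  0.0314]
side jar 0.78 [-0.0389  0.0042]
side jar 0.68 [-0.1215 -0.002 ]
side seat 0.68 [-0.0387 -0.0049]
side seat 0.57 [-0.0288  0.002 ]
side handle 0.55 [-0.0564  0.097 ]
side handle 0.17 [0.0268 0.4088]
scene jar 0.68 [-0.2883  0.0183]
scene jar 0.65 [-0.1955  0.0954]
scene seat 0.57 [-0.0336 -0.0036]
scene seat 0.33 [-0.1045  0.0973]
scene handle 0.93 [-0.0547  0.0974]
[0.0003 0.7483 0.6634 0.0004]
wrist 452 [-0.0672 -0.0001  0.065 ] [-0.0148  0.0241  0.0792] ((-0.041104551404714584, 0.004195647779852152), 0.026588579639792442)
side 344 [-0.0684 -0.0237  0.0652] [-0.0051  0.0293  0.0817] ((-0.03468741849064827, 0.006879480555653572), 0.03686013072729111)
scene 204 [-0.0662 -0.0357  0.065 ] [-0.0001  0.0359  0.082 ] ((-0.02397005818784237, 0.0002158010029233992), 0.04229682311415672)
```

View pics/c4.png

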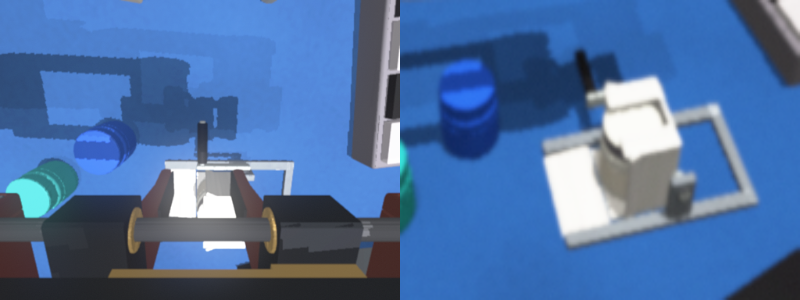

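The side half shows the jar fully in the cradle with the sleeve free, and depth agrees (jar at stand x about −37 mm). I'll descend and grip the handle, and print the arc table.

Emit:
{"name": "arm_command", "arguments": {"rows": [{"travel": [0, 0, -0.1], "spin": 0, "claw": 0}, {"travel": [0, 0, -0.2], "spin": 0, "claw": 0}, {"travel": [0, 0, -0.27], "spin": 0, "claw": 0}, {"travel": [0, 0, -0.33], "spin": 0, "claw": 0}, {"travel": [0, 0, -0.37], "spin": 0, "claw": 0}, {"travel": [0, 0, -0.4], "spin": 0, "claw": 0}, {"travel": [0, 0, -0.4], "spin": 0, "claw": 0}, {"travel": [0, 0, -0.4], "spin": 0, "claw": -1}, {"travel": [0, 0, -0.4], "spin": 0, "claw": -1}, {"travel": [0, 0, -0.4], "spin": 0, "claw": -1}, {"travel": [0, 0, -0.4], "spin": 0, "claw": -1}, {"travel": [0, 0, -0.4], "spin": 0, "claw": -1}], "newtons": 25}}

```text
time_s: 13.48
position: [0.5817, -0.01, 0.051]
ee_rot: [0.001, 0.749, 0.663, 0.0]
contact_force: [-4.8, 1.4, 1.3]
opening: 0.014
grasp_force: 3.9
```

```bash
python3 - <<'E'
import numpy as np
y=np.deg2rad(-6.9)
for a0 in (0,60,120):
    print(a0)
    for a in range(a0+3,a0+61,3):
        A,B=np.deg2rad(a),np.deg2rad(a0)
        ds=.06*(np.cos(B)-np.cos(A))/.4; dz=.06*(np.sin(A)-np.sin(B))/.4
        print('[%.3f, %.3f, %.3f]'%(ds*np.cos(y),ds*np.sin(y),dz),end=' ')
    print()
E
```

```text
0
[0.000, -0.000, 0.008] [0.001, -0.000, 0.016] [0.002, -0.000, 0.023] [0.003, -0.000, 0.031] [0.005, -0.001, 0.039] [0.007, -0.001, 0.046] [0.010, -0.001, 0.054] [0.013, -0.002, 0.061] [0.016, -0.002, 0.068] [0.020, -0.002, 0.075] [0.024, -0.003, 0.082] [0.028, -0.003, 0.088] [0.033, -0.004, 0.094] [0.038, -0.005, 0.100] [0.044, -0.005, 0.106] [0.049, -0.006, 0.111] [0.055, -0.007, 0.117] [0.061, -0.007, 0.121] [0.068, -0.008, 0.126] [0.074, -0.009, 0.130] 
60
[0.007, -0.001, 0.004] [0.014, -0.002, 0.007] [0.021, -0.003, 0.010] [0.028, -0.003, 0.013] [0.036, -0.004, 0.015] [0.043, -0.005, 0.017] [0.051, -0.006, 0.018] [0.059, -0.007, 0.019] [0.067, -0.008, 0.020] [0.074, -0.009, 0.020] [0.082, -0.010, 0.020] [0.090, -0.011, 0.019] [0.098, -0.012, 0.018] [0.105, -0.013, 0.017] [0.113, -0.014, 0.015] [0.120, -0.015, 0.013] [0.128, -0.015, 0.010] [0.135, -0.016, 0.007] [0.142, -0.017, 0.004] [0.149, -0.018, 0.000] 
120
[0.007, -0.001, -0.004] [0.013, -0.002, -0.009] [0.019, -0.002, -0.013] [0.025, -0.003, -0.018] [0.031, -0.004, -0.024] [0.036, -0.004, -0.030] [0.041, -0.005, -0.036] [0.046, -0.006, -0.042] [0.050, -0.006, -0.048] [0.055, -0.007, -0.055] [0.058, -0.007, -0.062] [0.062, -0.007, -0.069] [0.065, -0.008, -0.076] [0.067, -0.008, -0.084] [0.069, -0.008, -0.091] [0.071, -0.009, -0.099] [0.073, -0.009, -0.106] [0.074, -0.009, -0.114] [0.074, -0.009, -0.122] [0.074, -0.009, -0.130]
```

Emit:
{"name": "arm_command", "arguments": {"rows": [{"travel": [0, 0, 0], "spin": 0, "claw": -1}, {"travel": [0, 0, 0], "spin": 0, "claw": -1}, {"travel": [0, 0, 0.004], "spin": 0, "claw": -1}, {"travel": [0, 0, 0.008], "spin": 0, "claw": -1}, {"travel": [0, 0, 0.008], "spin": 0, "claw": -1}]}}

```text
time_s: 13.9
position: [0.5814, -0.01, 0.0533]
ee_rot: [0.0, 0.749, 0.663, 0.0]
contact_force: [1.7, -0.8, -3.3]
opening: 0.0134
grasp_force: 25.0
```

Gripped at 25 N. First third of the swing (from 3° to 60°).

Emit:
{"name": "arm_command", "arguments": {"rows": [{"travel": [0.001, 0, 0.008], "spin": 0, "claw": -1}, {"travel": [0.002, 0, 0.015], "spin": 0, "claw": -1}, {"travel": [0.003, 0, 0.023], "spin": 0, "claw": -1}, {"travel": [0.005, -0.001, 0.031], "spin": 0, "claw": -1}, {"travel": [0.007, -0.001, 0.038], "spin": 0, "claw": -1}, {"travel": [0.01, -0.001, 0.046], "spin": 0, "claw": -1}, {"travel": [0.013, -0.002, 0.053], "spin": 0, "claw": -1}, {"travel": [0.016, -0.002, 0.06], "spin": 0, "claw": -1}, {"travel": [0.02, -0.002, 0.067], "spin": 0, "claw": -1}, {"travel": [0.024, -0.003, 0.074], "spin": 0, "claw": -1}, {"travel": [0.028, -0.003, 0.08], "spin": 0, "claw": -1}, {"travel": [0.033, -0.004, 0.086], "spin": 0, "claw": -1}, {"travel": [0.038, -0.005, 0.092], "spin": 0, "claw": -1}, {"travel": [0.044, -0.005, 0.098], "spin": 0, "claw": -1}, {"travel": [0.049, -0.006, 0.103], "spin": 0, "claw": -1}, {"travel": [0.055, -0.007, 0.109], "spin": 0, "claw": -1}, {"travel": [0.061, -0.007, 0.113], "spin": 0, "claw": -1}, {"travel": [0.068, -0.008, 0.118], "spin": 0, "claw": -1}, {"travel": [0.074, -0.009, 0.122], "spin": 0, "claw": -1}]}}

```text
time_s: 15.48
position: [0.6106, -0.0136, 0.1025]
ee_rot: [-0.0, 0.749, 0.663, -0.0]
contact_force: [-4.4, -0.5, 2.8]
opening: 0.0132
grasp_force: 25.0
```

Emit:
{"name": "arm_command", "arguments": {"rows": [{"travel": [0.007, -0.001, 0.004], "spin": 0, "claw": -1}, {"travel": [0.014, -0.002, 0.007], "spin": 0, "claw": -1}, {"travel": [0.021, -0.003, 0.01], "spin": 0, "claw": -1}, {"travel": [0.028, -0.003, 0.013], "spin": 0, "claw": -1}, {"travel": [0.036, -0.004, 0.015], "spin": 0, "claw": -1}, {"travel": [0.043, -0.005, 0.017], "spin": 0, "claw": -1}, {"travel": [0.051, -0.006, 0.018], "spin": 0, "claw": -1}, {"travel": [0.059, -0.007, 0.019], "spin": 0, "claw": -1}, {"travel": [0.067, -0.008, 0.02], "spin": 0, "claw": -1}, {"travel": [0.074, -0.009, 0.02], "spin": 0, "claw": -1}, {"travel": [0.082, -0.01, 0.02], "spin": 0, "claw": -1}, {"travel": [0.09, -0.011, 0.019], "spin": 0, "claw": -1}, {"travel": [0.098, -0.012, 0.018], "spin": 0, "claw": -1}, {"travel": [0.105, -0.013, 0.017], "spin": 0, "claw": -1}, {"travel": [0.113, -0.014, 0.015], "spin": 0, "claw": -1}, {"travel": [0.12, -0.015, 0.013], "spin": 0, "claw": -1}, {"travel": [0.128, -0.015, 0.01], "spin": 0, "claw": -1}, {"travel": [0.135, -0.016, 0.007], "spin": 0, "claw": -1}, {"travel": [0.142, -0.017, 0.004], "spin": 0, "claw": -1}, {"travel": [0.149, -0.018, 0], "spin": 0, "claw": -1}]}}

```text
time_s: 17.15
position: [0.6717, -0.0212, 0.1022]
ee_rot: [0.001, 0.749, 0.663, 0.001]
contact_force: [3.1, -5.1, 3.5]
opening: 0.0131
grasp_force: 25.0
```

Emit:
{"name": "arm_command", "arguments": {"rows": [{"travel": [0.007, -0.001, -0.004], "spin": 0, "claw": -1}, {"travel": [0.013, -0.002, -0.009], "spin": 0, "claw": -1}, {"travel": [0.019, -0.002, -0.013], "spin": 0, "claw": -1}, {"travel": [0.025, -0.003, -0.018], "spin": 0, "claw": -1}, {"travel": [0.031, -0.004, -0.024], "spin": 0, "claw": -1}, {"travel": [0.036, -0.004, -0.03], "spin": 0, "claw": -1}, {"travel": [0.041, -0.005, -0.036], "spin": 0, "claw": -1}, {"travel": [0.046, -0.006, -0.042], "spin": 0, "claw": -1}, {"travel": [0.05, -0.006, -0.048], "spin": 0, "claw": -1}, {"travel": [0.055, -0.007, -0.055], "spin": 0, "claw": -1}, {"travel": [0.058, -0.007, -0.062], "spin": 0, "claw": -1}, {"travel": [0.062, -0.007, -0.069], "spin": 0, "claw": -1}, {"travel": [0.065, -0.008, -0.076], "spin": 0, "claw": -1}, {"travel": [0.067, -0.008, -0.084], "spin": 0, "claw": -1}, {"travel": [0.069, -0.008, -0.091], "spin": 0, "claw": -1}, {"travel": [0.071, -0.009, -0.099], "spin": 0, "claw": -1}, {"travel": [0.073, -0.009, -0.106], "spin": 0, "claw": -1}, {"travel": [0.074, -0.009, -0.114], "spin": 0, "claw": -1}, {"travel": [0.074, -0.009, -0.122], "spin": 0, "claw": -1}, {"travel": [0.074, -0.009, -0.13], "spin": 0, "claw": -1}]}}

```text
time_s: 18.82
position: [0.7006, -0.0249, 0.0502]
ee_rot: [0.0, 0.749, 0.663, -0.0]
contact_force: [-6.3, -4.2, 30.6]
opening: 0.0136
grasp_force: 25.0
```

Emit:
{"name": "arm_command", "arguments": {"rows": [{"travel": [0, 0, -0.004], "spin": 0, "claw": -1}, {"travel": [0, 0, -0.004], "spin": 0, "claw": -1}, {"travel": [0, 0, -0.004], "spin": 0, "claw": -1}, {"travel": [0, 0, -0.004], "spin": 0, "claw": -1}, {"travel": [0, 0, -0.004], "spin": 0, "claw": -1}, {"travel": [0, 0, -0.004], "spin": 0, "claw": -1}, {"travel": [0, 0, -0.004], "spin": 0, "claw": -1}, {"travel": [0, 0, -0.004], "spin": 0, "claw": -1}, {"travel": [0, 0, -0.004], "spin": 0, "claw": -1}, {"travel": [0, 0, -0.004], "spin": 0, "claw": -1}, {"travel": [0, 0, -0.004], "spin": 0, "claw": -1}, {"travel": [0, 0, -0.004], "spin": 0, "claw": -1}, {"travel": [0, 0, -0.004], "spin": 0, "claw": -1}, {"travel": [0, 0, -0.004], "spin": 0, "claw": -1}, {"travel": [0, 0, -0.004], "spin": 0, "claw": -1}, {"travel": [0, 0, -0.004], "spin": 0, "claw": -1}, {"travel": [0, 0, -0.004], "spin": 0, "claw": -1}, {"travel": [0, 0, -0.004], "spin": 0, "claw": -1}, {"travel": [0, 0, -0.004], "spin": 0, "claw": -1}, {"travel": [0, 0, -0.004], "spin": 0, "claw": -1}]}}

```text
time_s: 20.48
position: [0.7005, -0.0249, 0.0506]
ee_rot: [0.001, 0.749, 0.663, 0.0]
contact_force: [-3.2, -4.8, 18.3]
opening: 0.0134
grasp_force: 25.0
```

```bash
python3 - <<'E'
from h import *
st=read_state(); print(st['position'],st['contact_force'],st['time_s'])
a=shot('scene')['pixels'][150:290,130:310]; b=shot('side')['pixels'][180:310,230:400]
cv2.imwrite('pics/c5.png',cv2.cvtColor(np.hstack([cv2.resize(a,(400,310)),cv2.resize(b,(400,310))]),cv2.COLOR_RGB2BGR))
E
```

```text
[ 0.70050238 -0.02488984  0.05056967] [-3.16951368 -4.76093885 18.33087774] 20.4833
```

View pics/c5.png

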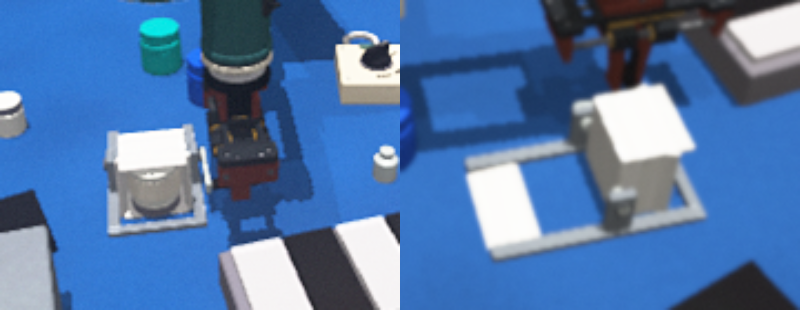

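The scene half shows the cradle swung over behind the axle, with the jar cap-down inside. The side half shows the ramp side empty. The cradle has been on its stop for over 1.6 s, so I'll swing back.

Emit:
{"name": "arm_command", "arguments": {"rows": [{"travel": [0, 0, 0.004], "spin": 0, "claw": -1}, {"travel": [0, 0, 0.012], "spin": 0, "claw": -1}, {"travel": [-0.001, 0, 0.02], "spin": 0, "claw": -1}, {"travel": [-0.002, 0, 0.027], "spin": 0, "claw": -1}, {"travel": [-0.003, 0, 0.035], "spin": 0, "claw": -1}, {"travel": [-0.005, 0.001, 0.043], "spin": 0, "claw": -1}, {"travel": [-0.007, 0.001, 0.05], "spin": 0, "claw": -1}, {"travel": [-0.01, 0.001, 0.058], "spin": 0, "claw": -1}, {"travel": [-0.013, 0.002, 0.065], "spin": 0, "claw": -1}, {"travel": [-0.016, 0.002, 0.072], "spin": 0, "claw": -1}, {"travel": [-0.02, 0.002, 0.079], "spin": 0, "claw": -1}, {"travel": [-0.024, 0.003, 0.086], "spin": 0, "claw": -1}, {"travel": [-0.028, 0.003, 0.092], "spin": 0, "claw": -1}, {"travel": [-0.033, 0.004, 0.098], "spin": 0, "claw": -1}, {"travel": [-0.038, 0.005, 0.104], "spin": 0, "claw": -1}, {"travel": [-0.049, 0.006, 0.115], "spin": 0, "claw": -1}, {"travel": [-0.055, 0.007, 0.121], "spin": 0, "claw": -1}, {"travel": [-0.061, 0.007, 0.125], "spin": 0, "claw": -1}, {"travel": [-0.068, 0.008, 0.13], "spin": 0, "claw": -1}, {"travel": [-0.074, 0.009, 0.134], "spin": 0, "claw": -1}]}}

```text
time_s: 22.25
position: [0.6717, -0.0212, 0.1022]
ee_rot: [0.001, 0.749, 0.663, 0.001]
contact_force: [4.0, -4.4, 2.9]
opening: 0.0135
grasp_force: 25.0
```

Emit:
{"name": "arm_command", "arguments": {"rows": [{"travel": [-0.007, 0.001, 0.004], "spin": 0, "claw": -1}, {"travel": [-0.014, 0.002, 0.007], "spin": 0, "claw": -1}, {"travel": [-0.021, 0.003, 0.01], "spin": 0, "claw": -1}, {"travel": [-0.028, 0.003, 0.013], "spin": 0, "claw": -1}, {"travel": [-0.036, 0.004, 0.015], "spin": 0, "claw": -1}, {"travel": [-0.043, 0.005, 0.017], "spin": 0, "claw": -1}, {"travel": [-0.051, 0.006, 0.018], "spin": 0, "claw": -1}, {"travel": [-0.059, 0.007, 0.019], "spin": 0, "claw": -1}, {"travel": [-0.067, 0.008, 0.02], "spin": 0, "claw": -1}, {"travel": [-0.074, 0.009, 0.02], "spin": 0, "claw": -1}, {"travel": [-0.082, 0.01, 0.02], "spin": 0, "claw": -1}, {"travel": [-0.09, 0.011, 0.019], "spin": 0, "claw": -1}, {"travel": [-0.098, 0.012, 0.018], "spin": 0, "claw": -1}, {"travel": [-0.105, 0.013, 0.017], "spin": 0, "claw": -1}, {"travel": [-0.113, 0.014, 0.015], "spin": 0, "claw": -1}, {"travel": [-0.12, 0.015, 0.013], "spin": 0, "claw": -1}, {"travel": [-0.128, 0.015, 0.01], "spin": 0, "claw": -1}, {"travel": [-0.135, 0.016, 0.007], "spin": 0, "claw": -1}, {"travel": [-0.142, 0.017, 0.004], "spin": 0, "claw": -1}, {"travel": [-0.149, 0.018, 0], "spin": 0, "claw": -1}]}}

```text
time_s: 23.92
position: [0.608, -0.0132, 0.1008]
ee_rot: [-0.002, 0.749, 0.663, -0.002]
contact_force: [-3.4, -3.8, 1.2]
opening: 0.0134
grasp_force: 25.0
```

Emit:
{"name": "arm_command", "arguments": {"rows": [{"travel": [-0.007, 0.001, -0.004], "spin": 0, "claw": -1}, {"travel": [-0.013, 0.002, -0.009], "spin": 0, "claw": -1}, {"travel": [-0.019, 0.002, -0.013], "spin": 0, "claw": -1}, {"travel": [-0.025, 0.003, -0.018], "spin": 0, "claw": -1}, {"travel": [-0.031, 0.004, -0.024], "spin": 0, "claw": -1}, {"travel": [-0.036, 0.004, -0.03], "spin": 0, "claw": -1}, {"travel": [-0.041, 0.005, -0.036], "spin": 0, "claw": -1}, {"travel": [-0.046, 0.006, -0.042], "spin": 0, "claw": -1}, {"travel": [-0.05, 0.006, -0.048], "spin": 0, "claw": -1}, {"travel": [-0.055, 0.007, -0.055], "spin": 0, "claw": -1}, {"travel": [-0.058, 0.007, -0.062], "spin": 0, "claw": -1}, {"travel": [-0.062, 0.007, -0.069], "spin": 0, "claw": -1}, {"travel": [-0.065, 0.008, -0.076], "spin": 0, "claw": -1}, {"travel": [-0.067, 0.008, -0.084], "spin": 0, "claw": -1}, {"travel": [-0.069, 0.008, -0.091], "spin": 0, "claw": -1}, {"travel": [-0.071, 0.009, -0.099], "spin": 0, "claw": -1}, {"travel": [-0.073, 0.009, -0.106], "spin": 0, "claw": -1}, {"travel": [-0.074, 0.009, -0.114], "spin": 0, "claw": -1}, {"travel": [-0.074, 0.009, -0.122], "spin": 0, "claw": -1}, {"travel": [-0.074, 0.009, -0.13], "spin": 0, "claw": -1}]}}

```text
time_s: 25.58
position: [0.5816, -0.0099, 0.0502]
ee_rot: [0.0, 0.749, 0.663, 0.0]
contact_force: [-7.7, -1.3, 31.4]
opening: 0.0133
grasp_force: 25.0
```

Emit:
{"name": "arm_command", "arguments": {"rows": [{"travel": [0, 0, -0.002], "spin": 0, "claw": -1}, {"travel": [0, 0, -0.002], "spin": 0, "claw": -1}, {"travel": [0, 0, -0.002], "spin": 0, "claw": -1}, {"travel": [0, 0, -0.002], "spin": 0, "claw": -1}, {"travel": [0, 0, -0.002], "spin": 0, "claw": -1}, {"travel": [0, 0, -0.002], "spin": 0, "claw": -1}]}}

```text
time_s: 26.08
position: [0.5815, -0.0099, 0.0507]
ee_rot: [0.0, 0.749, 0.663, 0.0]
contact_force: [-5.6, -2.5, 12.5]
opening: 0.0135
grasp_force: 25.0
```

```bash
python3 jarpos.py | grep -v handle
```

```text
26.0833 [ 0.5815 -0.0099  0.0507] [-5.6429 -2.5109 12.5018] 0.013486269798516184 tcp stand -0.059979332176450253 0.1021202635322852
wrist jar 0.73 [-0.195   0.0919]
side jar 0.74 [-0.0382  0.0013]
side jar 0.66 [-0.2045  0.077 ]
side jar 0.62 [-0.3013  0.0288]
side seat 0.85 [-0.041  -0.0011]
scene jar 0.71 [-0.2994  0.0256]
scene jar 0.52 [-0.1909  0.0903]
scene seat 0.93 [-0.0443 -0.0018]
scene seat 0.31 [-0.1117  0.0952]
```

The jar reads home and upright again. I'll release the handle and go above the dial.

Emit:
{"name": "arm_command", "arguments": {"rows": [{"travel": [0, 0, 0.002], "spin": 0, "claw": 0}, {"travel": [0, 0, 0.002], "spin": 0, "claw": 0}, {"travel": [0, 0, 0.002], "spin": 0, "claw": 0}, {"travel": [0, 0, 0.05], "spin": 0, "claw": 0}, {"travel": [0, 0, 0.15], "spin": 0, "claw": 0}, {"travel": [0, 0, 0.25], "spin": 0, "claw": 0}, {"travel": [0, 0, 0.35], "spin": 0, "claw": 0}, {"travel": [-0.244, 0.643, 0.375], "spin": 0.693, "claw": 0}, {"travel": [-0.244, 0.643, 0.375], "spin": 0.693, "claw": 0}, {"travel": [-0.244, 0.643, 0.375], "spin": 0.693, "claw": 0}, {"travel": [-0.244, 0.643, 0.375], "spin": 0.693, "claw": 0}, {"travel": [-0.244, 0.643, 0.375], "spin": 0.693, "claw": 0}, {"travel": [-0.244, 0.643, 0.375], "spin": 0.693, "claw": 0}, {"travel": [-0.244, 0.643, 0.375], "spin": 0.693, "claw": 0}, {"travel": [-0.244, 0.643, 0.375], "spin": 0.693, "claw": 0}, {"travel": [-0.244, 0.643, 0.375], "spin": 0.693, "claw": 0}, {"travel": [-0.244, 0.643, 0.375], "spin": 0.693, "claw": 0}, {"travel": [-0.244, 0.643, 0.375], "spin": 0.693, "claw": 0}]}}

```text
time_s: 28.18
position: [0.4841, 0.2464, 0.1991]
ee_rot: [0.0, 0.543, 0.84, -0.0]
contact_force: [0.9, -0.0, 0.7]
opening: 0.0441
grasp_force: 0.0
```

```bash
cat > dial.py <<'E'
from h import *
np.set_printoptions(precision=4,suppress=True)
st=read_state(); print(st['time_s'],st['position'],st['ee_rot'])
for nm in('wrist','side','scene'):
    s=shot(nm); cl=cloud(s); ok=s['range_z']>0
    for lab,z0,z1,R in(('box',.036,.046,.085),('bar',.063,.076,.03)):
        m=ok&(np.hypot(cl[...,0]-.484,cl[...,1]-.247)<R)&(cl[...,2]>z0)&(cl[...,2]<z1); p=cl[m]
        if len(p)>20: print(nm,lab,len(p),cv2.minAreaRect(p[:,:2].astype(np.float32)))
    if nm=='wrist': w=s['pixels']
    if nm=='side': v=s['pixels'][140:200,170:250]
    if nm=='scene': u=s['pixels'][160:210,270:330]
cv2.imwrite('pics/d.png',cv2.cvtColor(np.vstack([np.hstack([cv2.resize(w,(400,300)),cv2.resize(v,(400,300),interpolation=2)]),]),cv2.COLOR_RGB2BGR))
E
python3 dial.py; python3 jarpos.py
```

```text
28.1833 [0.4841 0.2464 0.1991] [ 0.0001  0.5432  0.8396 -0.0001]
wrist box 9616 ((0.4838787019252777, 0.24851158261299133), (0.11523011326789856, 0.11529480665922165), 73.87703704833984)
wrist bar 604 ((0.4833299517631531, 0.24928411841392517), (0.01180871482938528, 0.044805724173784256), 24.340761184692383)
side box 899 ((0.4829089939594269, 0.24794253706932068), (0.11758511513471603, 0.11436408758163452), 73.849609375)
side bar 69 ((0.4827061593532562, 0.2469145953655243), (0.012532148510217667, 0.048710864037275314), 24.35198402404785)
scene box 500 ((0.48714423179626465, 0.24430301785469055), (0.11507577449083328, 0.12048499286174774), 72.02294921875)
scene bar 44 ((0.48562395572662354, 0.24416884779930115), (0.014198487624526024, 0.04391283541917801), 25.829910278320312)
28.3333 [0.4841 0.2462 0.1991] [ 0.694  -0.8326 -0.5311] 0.044036004568552736 tcp stand -0.18744609824426106 0.3446671573567259
wrist jar 0.72 [-0.2972  0.0385]
side jar 0.73 [-0.3037  0.0273]
side jar 0.7 [-0.2076  0.0865]
side jar 0.58 [-0.0492 -0.2252]
side seat 0.66 [-0.0459 -0.0049]
side handle 0.89 [-0.0594  0.0985]
scene jar 0.95 [-0.2013  0.0931]
scene jar 0.79 [-0.3047  0.0277]
scene jar 0.54 [0.0174 0.0004]
scene seat 0.69 [-0.0346 -0.0011]
scene handle 0.51 [-0.2472  0.3459]
```

Emit:
{"name": "arm_command", "arguments": {"rows": [{"travel": [0, 0.004, -0.1], "spin": 0, "claw": 0}, {"travel": [0, 0.004, -0.2], "spin": 0, "claw": 0}, {"travel": [0, 0.004, -0.25], "spin": 0, "claw": 0}, {"travel": [0, 0.004, -0.28], "spin": 0, "claw": 0}, {"travel": [0, 0.004, -0.302], "spin": 0, "claw": 0}, {"travel": [0, 0.004, -0.302], "spin": 0, "claw": 0}, {"travel": [0, 0.004, -0.302], "spin": 0, "claw": -1}, {"travel": [0, 0.004, -0.302], "spin": 0, "claw": -1}, {"travel": [0, 0.004, -0.302], "spin": 0, "claw": -1}, {"travel": [0, 0.004, -0.302], "spin": 0, "claw": -1}, {"travel": [0, 0.004, -0.302], "spin": 0, "claw": -1}, {"travel": [0, 0.004, -0.302], "spin": 0, "claw": -1}, {"travel": [0, 0.004, -0.302], "spin": 0, "claw": -1}, {"travel": [0, 0.004, -0.302], "spin": 0, "claw": -1}], "newtons": 25}}

```text
time_s: 30.1
position: [0.4836, 0.2488, 0.079]
ee_rot: [0.0, 0.543, 0.84, 0.0]
contact_force: [-2.2, -1.1, 5.4]
opening: 0.0119
grasp_force: 25.0
```

Gripped at 12 mm opening. Now the 80° clockwise turn.

Emit:
{"name": "arm_command", "arguments": {"rows": [{"travel": [0, 0, 0], "spin": -0.1, "claw": -1}, {"travel": [0, 0, 0], "spin": -0.2, "claw": -1}, {"travel": [0, 0, 0], "spin": -0.3, "claw": -1}, {"travel": [0, 0, 0], "spin": -0.4, "claw": -1}, {"travel": [0, 0, 0], "spin": -0.5, "claw": -1}, {"travel": [0, 0, 0], "spin": -0.6, "claw": -1}, {"travel": [0, 0, 0], "spin": -0.7, "claw": -1}, {"travel": [0, 0, 0], "spin": -0.8, "claw": -1}, {"travel": [0, 0, 0], "spin": -0.9, "claw": -1}, {"travel": [0, 0, 0], "spin": -1, "claw": -1}]}}

```text
time_s: 30.93
position: [0.4835, 0.2489, 0.0789]
ee_rot: [-0.0, 0.824, 0.567, -0.0]
contact_force: [-2.1, -0.2, 6.8]
opening: 0.012
grasp_force: 25.0
```

Emit:
{"name": "arm_command", "arguments": {"rows": [{"travel": [0, 0, 0], "spin": -0.1, "claw": -1}, {"travel": [0, 0, 0], "spin": -0.2, "claw": -1}, {"travel": [0, 0, 0], "spin": -0.3, "claw": -1}, {"travel": [0, 0, 0], "spin": -0.4, "claw": -1}, {"travel": [0, 0, 0], "spin": -0.5, "claw": -1}, {"travel": [0, 0, 0], "spin": -0.6, "claw": -1}, {"travel": [0, 0, 0], "spin": -0.7, "claw": -1}, {"travel": [0, 0, 0], "spin": -0.78, "claw": -1}, {"travel": [0, 0, 0], "spin": -0.78, "claw": -1}, {"travel": [0, 0, 0], "spin": -0.78, "claw": -1}, {"travel": [0, 0, 0], "spin": -0.78, "claw": -1}, {"travel": [0, 0, 0], "spin": -0.78, "claw": 0}, {"travel": [0, 0, 0], "spin": -0.78, "claw": 0}, {"travel": [0, 0, 0], "spin": -0.78, "claw": 0}, {"travel": [0, 0, 0], "spin": -0.78, "claw": 0}, {"travel": [0, 0, 0.1], "spin": -0.78, "claw": 0}, {"travel": [0, 0, 0.2], "spin": -0.78, "claw": 0}, {"travel": [0, 0, 0.3], "spin": -0.78, "claw": 0}, {"travel": [0, 0, 0.35], "spin": -0.78, "claw": 0}, {"travel": [0, 0, 0.35], "spin": -0.78, "claw": 0}]}}

```text
time_s: 32.6
position: [0.4868, 0.2501, 0.2237]
ee_rot: [-0.0, 0.956, 0.294, 0.005]
contact_force: [1.3, -0.5, 0.2]
opening: 0.044
grasp_force: 0.0
```

```bash
python3 dial.py; python3 - <<'E'
from h import *
a=shot('scene')['pixels'][150:290,130:330]; b=cv2.imread('pics/d.png')
cv2.imwrite('pics/d2.png',np.vstack([cv2.resize(b,(800,300)),cv2.resize(cv2.cvtColor(np.hstack([a,shot('side')['pixels'][190:330,190:390]]),cv2.COLOR_RGB2BGR),(800,290))]))
E
```

```text
32.6 [0.4868 0.2501 0.2237] [-0.0003  0.9559  0.2937  0.0048]
wrist box 8186 ((0.4833792448043823, 0.2487858533859253), (0.11489438265562057, 0.11490115523338318), 73.8276138305664)
wrist bar 478 ((0.4834597706794739, 0.24911315739154816), (0.04596925899386406, 0.010695436038076878), 34.152061462402344)
side box 896 ((0.4825682044029236, 0.24751541018486023), (0.1181919202208519, 0.11444476246833801), 73.68640899658203)
side bar 73 ((0.482719749212265, 0.24738731980323792), (0.044908490031957626, 0.013453895226120949), 33.57347869873047)
scene box 500 ((0.48780471086502075, 0.24402713775634766), (0.11501835286617279, 0.11536181718111038), 74.89947509765625)
scene bar 46 ((0.4866582751274109, 0.2444528341293335), (0.04695683717727661, 0.018279600888490677), 32.21724319458008)
```

View pics/d2.png

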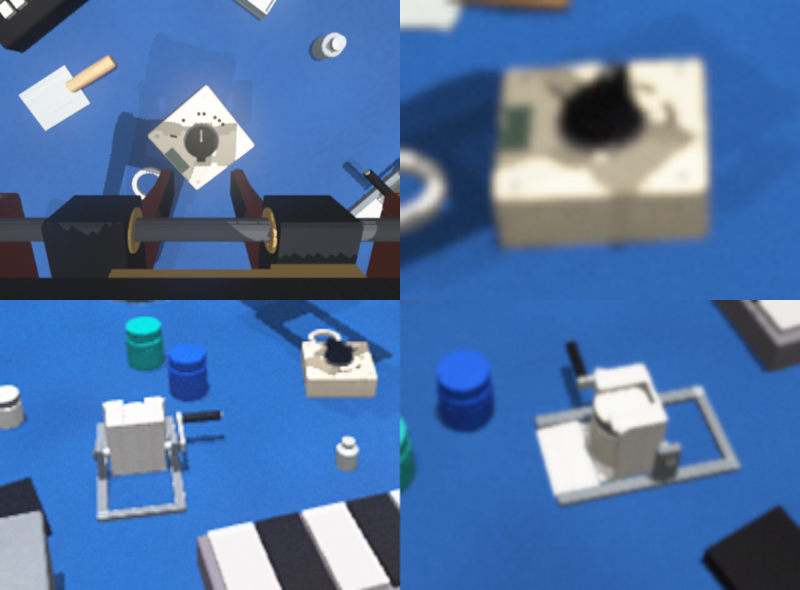

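The picture shows the dial line on the two-dot mark: the bar has turned 80.2°. The jar is upright in the cradle, the crank is at its front stop, and nothing else has moved.

```bash
python3 -c "
from workcell import *
print(sign_off())"
```

```text
the job is handed in; nothing more can be done
None
```

The jar was slid home, flipped onto its cap for over 1.6 s and swung back upright, then the dial was turned to two dots; I handed the job in at about 33 s, with no verdict returned.

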